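# Find the loose bottle rest in the wine crate and put it away

## Robot

A 6-joint arm with a two-finger parallel gripper is mounted at the origin on the work surface. World frame = base frame: x ahead of the robot, y to its left, z up, the work surface at z = 0. Lengths are in m, angles in rad, forces in N, time in s.
With the tool pointing down it reaches from about 0.375 to 0.975 m from the base axis. Payload 3.8 kg.
Tool frame: the origin (TCP) lies midway between the tips of the shut fingers; the grasp point (between the pads) lies 19 mm behind it; z points along the fingers, y is the line along which they close (so a half turn about z gives the same grasp; the last joint's range is limited). The gripper opens to 85 mm and grips with 20 to 120 N. Pads are 22 mm wide; open, the fingers measure 114 mm over their backs; the gripper's body (76 mm by 85 mm) begins 54 mm behind the grasp point. The pads swing forward as they close: fully open they stand 13 mm farther back than shut.
Start: joints at [-0.037, 0.264, 1.604, -0, 1.274, -0.037], TCP at [0.675, -0, 0.231] pointing down, gripper open.
Joint ranges: [-2.63, 2.63], [-0.94, 2.18], [0.31, 2.57], [-1.31, 4.45], [0, 2.66], [-2.55, 2.55]. Speed limits (rad/s): [2.57, 2.57, 3.14, 3.14, 3.14, 3.14].

## Interface

Orientations are given as [roll, pitch, yaw] about the fixed x, y, z axes, in that order (R = Rz(yaw) Ry(pitch) Rx(roll)).
In Python, from cell import readout, grab_frame, hand_in gives the robot as it stands.
- The arm moves only by the shell command python3 -m inch 'ROWS' [OPENING] [FORCE]. ROWS is JSON, a list of rows, each a list of 2 entries, a list of its own where there are three numbers: the shift along the tool's x, y, z in mm, then the turn, a rotation vector about the tool's x, y, z in degrees. A call has 1 to 10 rows; each row shifts and turns the commanded pose from where the row before left it, along the tool's axes as they then stand; what a row does not reach is not made up. A row lasts 1/10 s, in which the tool goes at most 50 mm and 8.59 degrees, less where a joint would pass 70% of its speed; a pose out of reach is approached as far as the arm can. A call is refused whole if a number of a shift passes 50 or a number of a turn 8.59, either way. A call with a gripper value outside its range is refused whole. OPENING is the closure in counts, from 0 (fully open) to 255 (shut), set as the call begins (- or left out, the last holds). The fingers move at their own pace and stop on an object; FORCE is the grip in N (left out, the last holds). Time passes only in rows, so rows that do not move let the fingers close. It gives the time, the measured TCP pose, the force, the opening and the grip force at its end, in the units of the state.
- readout.sense(): the state, without advancing time (a new reading comes with each control period).
- grab_frame(name): name is "scene" or "side" or "wrist"; returns a dict with "pixels" (384x512x3 uint8, red, green, blue), "z_map" (384x512 float32, m along the optical axis (not along the pixel's ray), 0 where there is no reading), "camera_matrix" (3x3 intrinsics, pixels), "world_from_camera" (4x4, takes a point from camera to world coordinates). Camera axes: x right, y down, z forward; pixel columns grow to the right and rows downward; lengths in m; the calibration is good to about 2 mm. A picture is of the moment at which its call begins.
- hand_in(): hands the job in; it is judged then, once.
The state is a dict: "time": time; "qpos": joint angles; "joint_velocities": joint speeds; "joint_torque": joint torques, N m; "tcp_pos": TCP position; "eef_rot": TCP orientation; "contact_force": force on the tool from outside, world axes, zero at the start; "torque": the same for the moment, N m; "opening": finger opening in m; "gripper_force": force on a finger pad.
Only numpy, scipy, OpenCV 4.12 (cv2) and the standard library are available. Lean on these libraries where they do the work, as an engineer would, in place of code of your own. Each camera call takes 0.05 s, during which the arm holds its last target. There are 200 camera calls.

## Task

One of the three wooden bottle rests on the floor of the shallow wine crate has come unglued; feel which one is loose and lift it out. Lay it flat and right way up on the bench, let go of it, then take it by its end and slide it lengthwise into the low covered cubby until it is fully home against the back, and leave it there. Leave the wine bottle, the jar and the hammer where they are.

Things in the scene. Friction and masses are not known exactly. Their poses are not given: they have to be found in the camera images.
- rest_a: one of three look-alike beech bottle rests: a bar 130 mm long (x axis), 24 mm wide (y), top dished: 26 mm high over the middle 50 mm, 36 mm over the last 26 mm at each end (same end for end). Origin: centre of its underside, z up. Starts right way up on the crate's floor. Two of the three are glued fast; one, in any place, lies loose (about 90 g) and lifts straight out: it shows only by feel
- rest_b: one of three look-alike beech bottle rests: a bar 130 mm long (x axis), 24 mm wide (y), top dished: 26 mm high over the middle 50 mm, 36 mm over the last 26 mm at each end (same end for end). Origin: centre of its underside, z up. Starts right way up on the crate's floor. Two of the three are glued fast; one, in any place, lies loose (about 90 g) and lifts straight out: it shows only by feel
- rest_c: one of three look-alike beech bottle rests: a bar 130 mm long (x axis), 24 mm wide (y), top dished: 26 mm high over the middle 50 mm, 36 mm over the last 26 mm at each end (same end for end). Origin: centre of its underside, z up. Starts right way up on the crate's floor. Two of the three are glued fast; one, in any place, lies loose (about 90 g) and lifts straight out: it shows only by feel
- crate: shallow open pine wine crate, fixed to the bench, 166 mm along its x, 266 mm along its y, walls 60 mm high and 8 mm thick, floor 12 mm thick. Origin: centre of its underside, z up. The three rests lie along its x axis, near its y = -72, 0 and +72 mm, centred within 4 mm in x
- crate_floor (a point): centre of the crate's inner floor. A batten 35 mm wide, standing 30 mm above the floor, runs along each long wall, with a 34 mm wide notch for each rest end: the outer 25 mm of a rest cannot be gripped in the crate, its middle 80 mm can. Clear floor: 48 mm between rests, 41 mm from the outer rests to the short walls
- cubby: low covered plywood bay fixed to the bench, one open mouth; the bench is its floor. Origin: mouth middle, bench level; x axis points into the bay, away from the robot. Inside 48 mm wide, 46 mm high and 95 mm deep to the back wall; outside 68 mm wide, 105 mm long, top 52 mm above the bench. A rest fully home sticks out 35 mm (its origin 30 mm inside)
- wine: green wine bottle standing on the bench to the left of the crate, 74 mm across and 300 mm high; origin at the centre of its underside. To be left alone
- jar: glass jar with steel lid, 76 mm across and 100 mm high, beyond the crate; origin at the centre of its underside. To be left alone
- hammer: hammer lying on the bench to the right of the cubby, handle along its x axis, under 330 mm long; origin near its middle. To be left alone
There are look-alikes about, which are no part of the job. Leave any yellow look-alike of the rest_b alone. There is more than one size of the cubby; the one meant has the size given above.

How it is judged:
By the outcome, as a careful person would: the job done as asked, in the order asked, and still so for the second after the job is handed in, with the robot touching nothing.
It also fails if it takes over 72 s, if anything falls off the work surface, if the arm or the gripper's body presses on something with over 40 N, if the wrist force passes 120 N, or if a joint passes its speed limit or range.

## Working session

There is one attempt and no reset: what is moved stays moved. The work goes in short steps, Python scripts to look and compute and a shell command to move; the robot and the scene stay as the last step left them, time stands still between calls to the robot, and variables do not carry over. Pictures are saved under pics/ and viewed, at most 10 in all, crops included, and the job is handed in when it is done.

```bash
ls; mkdir -p pics; cat > h.py <<'E'
import numpy as np,cv2
from cell import readout,grab_frame,hand_in
def snap(n,f):
    d=grab_frame(n); cv2.imwrite(f'pics/{f}.png',d['pixels'][...,::-1]); np.savez(f'pics/{f}.npz',**d); return d
def pt(d,u,v):
    z=d['z_map'][int(v),int(u)];K=d['camera_matrix'];p=np.linalg.inv(K)@[u,v,1]*z
    return np.round((d['world_from_camera']@[*p,1])[:3],4)
E
python3 - <<'E'
from h import *
a=snap('scene','s0');b=snap('side','d0');c=snap('wrist','w0')
i=np.hstack([cv2.imread('pics/s0.png'),cv2.imread('pics/d0.png')]);cv2.imwrite('pics/m.png',cv2.resize(i,(800,300)))
print(readout.sense())
E
```

```text
pics
{'time': 0.15, 'qpos': array([-3.68957723e-02,  2.64570569e-01,  1.60509531e+00, -4.40861867e-05,
        1.27368641e+00, -3.68980922e-02]), 'joint_velocities': array([-0.00130983, -0.00239799, -0.00311484, -0.00055613, -0.00169859,
        0.00044989]), 'joint_torque': array([-4.44535381e-04, -5.15905774e+01, -3.67958951e+01, -2.06692371e-04,
        8.09489022e-03,  2.50629785e-05]), 'tcp_pos': array([6.74420900e-01, 7.71337147e-06, 2.30235540e-01]), 'eef_rot': array([-3.13983266e+00, -2.28093172e-05,  1.57081157e+00]), 'contact_force': array([ 0.48385864, -0.22017978, -0.45541314]), 'torque': array([-0.01667548,  0.0205621 , -0.0321457 ]), 'gripper_force': 0.0, 'opening': 0.0855043566413745}
```

View pics/s0.png

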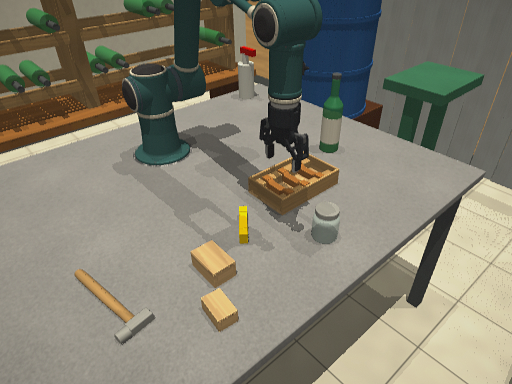

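View pics/d0.png

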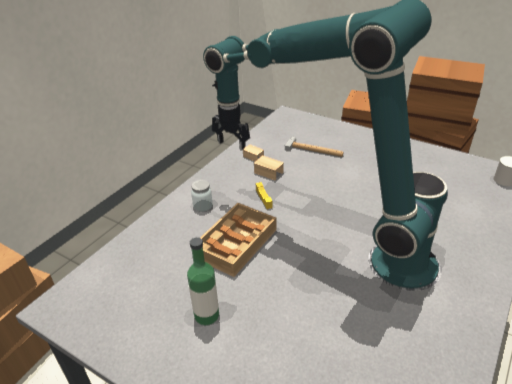

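The scene view shows the crate near (295,182), the bottle (330,130), the jar (326,222), the yellow look-alike bar (243,225), two plywood blocks (213,262 large; 219,308 small), and the hammer (110,305). The side view agrees: crate (238,237), blocks (268,167) and (254,153).

```bash
python3 - <<'E'
from h import *
for n in ['s0','d0','w0']:
    d=np.load(f'pics/{n}.npz');z=d['z_map'];K=d['camera_matrix'];v,u=np.mgrid[:384,:512]
    P=np.stack([(u-K[0,2])/K[0,0]*z,(v-K[1,2])/K[1,1]*z,z,np.ones_like(z)],-1)@d['world_from_camera'].T
    P=P[...,:3]; m=(z>0)&(P[...,2]>.012)&(P[...,2]<.33)&(P[...,0]>.3)&(P[...,0]<1.2)&(abs(P[...,1])<.8)
    k,l=cv2.connectedComponents(m.astype(np.uint8))
    print(n)
    for i in range(1,k):
        q=P[l==i]
        if len(q)<60: continue
        t=q[q[:,2]>np.percentile(q[:,2],97)-.006]
        r=cv2.minAreaRect(t[:,:2].astype(np.float32)*1000)
        print(len(q),q.min(0).round(3),q.max(0).round(3),'top',np.round(np.median(t[:,2]),4),np.round(r[0]),np.round(r[1]),round(r[2],1), 'px',u[l==i].mean().round(),v[l==i].mean().round())
E
```

```text
s0
1201 [0.4   0.461 0.013] [0.472 0.532 0.301] top 0.2982 [433. 501.] [31. 35.] 85.7 px 332.0 116.0
3802 [ 0.444 -0.019  0.012] [0.75  0.338 0.33 ] top 0.3226 [676.  -3.] [143.  32.] 1.2 px 290.0 173.0
941 [0.728 0.055 0.012] [0.801 0.128 0.103] top 0.0998 [763.  94.] [65. 64.] 51.5 px 326.0 221.0
286 [ 0.525 -0.11   0.012] [ 0.638 -0.012  0.039] top 0.0355 [581. -59.] [ 23. 133.] 51.1 px 243.0 223.0
1240 [ 0.601 -0.258  0.012] [ 0.711 -0.188  0.056] top 0.0519 [ 656. -223.] [ 69. 108.] 89.1 px 213.0 262.0
1332 [ 0.439 -0.505  0.012] [ 0.702 -0.416  0.031] top 0.0248 [ 567. -474.] [260.  87.] 6.6 px 115.0 306.0
900 [ 0.737 -0.325  0.012] [ 0.821 -0.265  0.043] top 0.0394 [ 779. -294.] [53. 82.] 84.1 px 219.0 307.0
d0
1074 [ 0.598 -0.326  0.012] [0.817 0.023 0.33 ] top 0.326 [674.  10.] [142.  29.] 5.3 px 250.0 150.0
272 [ 0.439 -0.501  0.012] [ 0.693 -0.408  0.031] top 0.024 [ 569. -453.] [ 92. 249.] 88.8 px 311.0 147.0
513 [0.719 0.062 0.012] [0.794 0.139 0.104] top 0.0984 [759.  96.] [59. 73.] 38.4 px 201.0 195.0
186 [ 0.52  -0.11   0.012] [ 0.635 -0.01   0.04 ] top 0.035 [578. -57.] [ 23. 136.] 51.6 px 264.0 195.0
4751 [0.392 0.069 0.012] [0.615 0.543 0.301] top 0.2968 [430. 506.] [32. 34.] 39.6 px 223.0 255.0
w0
15083 [0.446 0.071 0.012] [0.613 0.189 0.062] top 0.0591 [529. 123.] [104. 167.] 89.7 px 112.0 57.0
5967 [0.723 0.057 0.012] [0.794 0.131 0.102] top 0.0994 [761.  95.] [65. 66.] 88.2 px 347.0 87.0
2366 [ 0.523 -0.108  0.012] [ 0.638 -0.009  0.038] top 0.035 [580. -59.] [ 24. 130.] 51.0 px 184.0 218.0
39370 [ 0.6   -0.272  0.012] [0.802 0.021 0.327] top 0.3197 [674.  15.] [126.  12.] 0.2 px 256.0 337.0
```

View pics/w0.png

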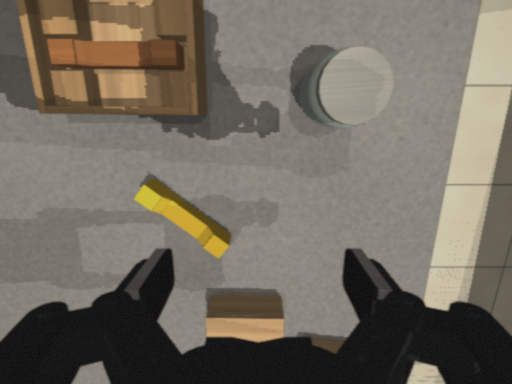

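Candidates: the three beech rests in the crate (scene ~ (275,185), (295,175), (310,168)), with the yellow bar (243,225) excluded. For the cubby, the block at (213,262) has a top of 69x108 mm at 52 mm, which matches. The one at (219,307) is 53x82 mm at 39 mm and does not. The wrist view shows the crate at the upper left with one rest at (115,53), and the yellow bar at (184,218). Next I go above the crate and look.

```bash
python3 -m inch '[[[41,-23,0],[0,0,0]],[[41,-23,0],[0,0,0]],[[41,-23,0],[0,0,0]],[[41,-23,0],[0,0,0]],[[41,-23,0],[0,0,0]],[[0,0,0],[0,0,-8.5]],[[0,0,0],[0,0,-8.5]],[[0,0,0],[0,0,-8.5]],[[0,0,0],[0,0,-8.5]],[[0,0,0],[0,0,-8.5]]]' 100 20
python3 -m inch '[[[0,0,0],[0,0,-8.5]],[[0,0,0],[0,0,-8.5]],[[0,0,0],[0,0,-8.5]],[[0,0,0],[0,0,-8.5]],[[0,0,0],[0,0,-8.5]],[[0,0,0],[0,0,-5]],[[0,0,0],[0,0,0]],[[0,0,0],[0,0,0]]]'
python3 -c "
from h import *
snap('wrist','w1');print(readout.sense())"
```

```text
time: 1.15
tcp_pos: [0.5596, 0.2051, 0.2308]
eef_rot: [-3.141, -0.0, 2.319]
contact_force: [-0.3, 1.0, 0.1]
opening: 0.052
gripper_force: 0.0
time: 1.95
tcp_pos: [0.5598, 0.2049, 0.231]
eef_rot: [-3.141, -0.001, 3.139]
contact_force: [-0.1, 0.6, -0.6]
opening: 0.0516
gripper_force: 0.0
{'time': 2.0, 'qpos': array([ 3.09182358e-01,  1.16488561e-01,  1.77830902e+00, -3.06771648e-06,
        1.24722284e+00, -1.25977562e+00]), 'joint_velocities': array([-0.00028773, -0.00188901, -0.00101693,  0.00222527,  0.00066331,
       -0.00873898]), 'joint_torque': array([-6.09306735e-04, -4.30064428e+01, -3.64337111e+01, -3.48889298e-04,
        3.62410923e-03,  3.01908949e-05]), 'tcp_pos': array([0.55983251, 0.20496357, 0.23104633]), 'eef_rot': array([-3.14145898e+00, -4.06353318e-04,  3.13975525e+00]), 'contact_force': array([-0.32695755,  0.84048541, -0.37919565]), 'torque': array([ 0.00564062,  0.00262045, -0.02019538]), 'gripper_force': 0.0, 'opening': 0.051670721710172916}
```

View pics/w1.png

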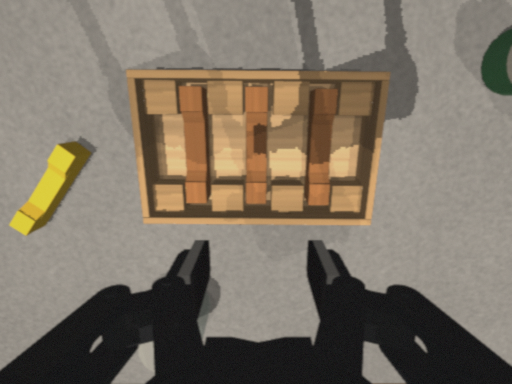

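The view from above shows the crate with rests at pixel columns 194, 257 and 322 (row ~145), middles free. Yellow bar at (45,190) on the left (-y). Measuring the rest edges.

```bash
python3 - <<'E'
from h import *
d=np.load('pics/w1.npz')
for u,v in [(194,145),(257,145),(321,145),(192,95),(257,95),(323,95),(196,195),(256,195),(319,195),(222,145),(137,147),(379,147),(257,76),(257,221),(129,75),(387,76),(146,221),(371,221)]: print((u,v),pt(d,u,v))
hsv=cv2.cvtColor(d['pixels'],cv2.COLOR_RGB2HSV)
for v in (135,150):print(v,[tuple(hsv[v,u]) for u in range(176,216,3)])
# edges by height: y where z>.03 at rows
for v in (130,145,160):
    l=[pt(d,u,v) for u in range(165,350)]; y=[(p[1]) for p in l if .033<p[2]<.046]
    y=np.sort(y);g=np.split(y,np.where(np.diff(y)>.005)[0]+1);print(v,[(round(a[0],4),round(a[-1],4)) for a in g])
E
```

```text
(194, 145) [0.5233 0.1313 0.037 ]
(257, 145) [0.5234 0.2039 0.0376]
(321, 145) [0.5236 0.2776 0.037 ]
(192, 95) [0.4695 0.1348 0.0468]
(257, 95) [0.4696 0.2041 0.0465]
(323, 95) [0.4699 0.274  0.0488]
(196, 195) [0.5803 0.1321 0.0474]
(256, 195) [0.5807 0.2026 0.0465]
(319, 195) [0.5808 0.2768 0.0466]
(222, 145) [0.5263 0.1603 0.0107]
(137, 147) [0.5227 0.075  0.0602]
(379, 147) [0.5234 0.3358 0.0587]
(257, 76) [0.4522 0.2042 0.0583]
(257, 221) [0.609  0.2037 0.058 ]
(129, 75) [0.451  0.0754 0.059 ]
(387, 76) [0.4524 0.3356 0.058 ]
(146, 221) [0.6081 0.0747 0.0595]
(371, 221) [0.6085 0.3362 0.0598]
135 [(np.uint8(16), np.uint8(109), np.uint8(204)), (np.uint8(17), np.uint8(109), np.uint8(198)), (np.uint8(16), np.uint8(108), np.uint8(193)), (np.uint8(14), np.uint8(146), np.uint8(159)), (np.uint8(13), np.uint8(154), np.uint8(161)), (np.uint8(13), np.uint8(151), np.uint8(160)), (np.uint8(13), np.uint8(154), np.uint8(156)), (np.uint8(13), np.uint8(151), np.uint8(160)), (np.uint8(13), np.uint8(151), np.uint8(159)), (np.uint8(13), np.uint8(153), np.uint8(153)), (np.uint8(12), np.uint8(131),
[... 492 characters left out ...]
), np.uint8(150), np.uint8(158)), (np.uint8(13), np.uint8(152), np.uint8(159)), (np.uint8(13), np.uint8(153), np.uint8(158)), (np.uint8(13), np.uint8(144), np.uint8(85)), (np.uint8(15), np.uint8(111), np.uint8(83)), (np.uint8(16), np.uint8(106), np.uint8(132)), (np.uint8(16), np.uint8(110), np.uint8(209))]
130 [(np.float64(0.1224), np.float64(0.1446)), (np.float64(0.1914), np.float64(0.2153)), (np.float64(0.2654), np.float64(0.2889))]
145 [(np.float64(0.1214), np.float64(0.1447)), (np.float64(0.1924), np.float64(0.2142)), (np.float64(0.2653), np.float64(0.2879))]
160 [(np.float64(0.1208), np.float64(0.1441)), (np.float64(0.1922), np.float64(0.2144)), (np.float64(0.2653), np.float64(0.2879))]
```

```bash
python3 -m inch '[[[30,-2,33],[0,0,0]],[[0,0,45],[0,0,0]],[[0,0,45],[0,0,0]],[[0,0,40],[0,0,0]],[[0,0,30],[0,0,0]],[[0,0,20],[0,0,0]],[[0,0,0],[0,0,0]],[[0,0,0],[0,0,0]]]' 100 20
python3 -m inch '[[[0,0,0],[0,0,0]],[[0,0,0],[0,0,0]],[[0,0,0],[0,0,0]],[[0,0,0],[0,0,0]],[[0,0,0],[0,0,0]],[[0,0,0],[0,0,0]]]' 200 20
python3 -m inch '[[[0,0,-1],[0,0,0]],[[0,0,-1],[0,0,0]],[[0,0,-1],[0,0,0]],[[0,0,0],[0,0,0]],[[0,0,0],[0,0,0]]]'
```

```text
time: 2.8
tcp_pos: [0.53, 0.203, 0.0183]
eef_rot: [-3.141, -0.001, 3.141]
contact_force: [1.2, -0.5, 0.7]
opening: 0.0521
gripper_force: 0.0
time: 3.4
tcp_pos: [0.5317, 0.2026, 0.0205]
eef_rot: [-3.141, 0.003, 3.141]
contact_force: [-0.3, -4.7, 6.7]
opening: 0.0235
gripper_force: 23.1
time: 3.9
tcp_pos: [0.5316, 0.2026, 0.0206]
eef_rot: [3.142, 0.004, 3.141]
contact_force: [7.3, -3.4, -12.0]
opening: 0.0236
gripper_force: 21.4
```

```bash
python3 -m inch '[[[0,0,-1],[0,0,0]],[[0,0,-1],[0,0,0]],[[0,0,0],[0,0,0]],[[0,0,0],[0,0,0]]]'
```

```text
time: 4.3
tcp_pos: [0.5313, 0.2025, 0.0209]
eef_rot: [3.141, 0.003, 3.141]
contact_force: [12.5, -0.4, -22.3]
opening: 0.0235
gripper_force: 21.6
```

Middle rest held fast (22 N pull, no motion). It's glued. Next, the rest at y=0.133.

```bash
python3 -m inch '[[[0,0,0],[0,0,0]],[[0,0,0],[0,0,0]],[[0,0,0],[0,0,0]],[[0,0,0],[0,0,0]],[[0,0,-30],[0,0,0]],[[0,0,-30],[0,0,0]],[[0,-35,0],[0,0,0]],[[0,-35,0],[0,0,0]],[[0,0,0],[0,0,0]]]' 100 20
python3 -m inch '[[[0,0,30],[0,0,0]],[[0,0,20],[0,0,0]],[[0,0,12],[0,0,0]],[[0,0,0],[0,0,0]],[[0,0,0],[0,0,0]]]'
python3 -m inch '[[[0,0,0],[0,0,0]],[[0,0,0],[0,0,0]],[[0,0,0],[0,0,0]],[[0,0,0],[0,0,0]],[[0,0,0],[0,0,0]],[[0,0,0],[0,0,0]]]' 200 20
python3 -m inch '[[[0,0,-1],[0,0,0]],[[0,0,-1],[0,0,0]],[[0,0,-1],[0,0,0]],[[0,0,-1],[0,0,0]],[[0,0,-1],[0,0,0]],[[0,0,0],[0,0,0]],[[0,0,0],[0,0,0]]]'
```

```text
time: 5.2
tcp_pos: [0.53, 0.1303, 0.0841]
eef_rot: [-3.141, 0.001, 3.139]
contact_force: [0.0, -0.1, -0.5]
opening: 0.0517
gripper_force: 0.0
time: 5.7
tcp_pos: [0.5303, 0.1334, 0.0216]
eef_rot: [3.141, 0.0, -3.141]
contact_force: [1.3, 0.2, -0.3]
opening: 0.0518
gripper_force: 0.0
time: 6.3
tcp_pos: [0.5312, 0.1333, 0.0226]
eef_rot: [3.141, 0.002, 3.142]
contact_force: [0.4, 0.7, 7.0]
opening: 0.0237
gripper_force: 20.6
time: 7.0
tcp_pos: [0.53, 0.133, 0.0263]
eef_rot: [3.142, -0.0, 3.142]
contact_force: [-0.6, 0.3, -1.7]
opening: 0.0231
gripper_force: 19.7
```

It rises freely with under 2 N, so this is the loose one. I firm up the grip, lift and check.

```bash
python3 -m inch '[[[0,0,0],[0,0,0]],[[0,0,0],[0,0,0]],[[0,0,-10],[0,0,0]],[[0,0,-20],[0,0,0]],[[0,0,-30],[0,0,0]],[[0,0,-30],[0,0,0]],[[0,0,-20],[0,0,0]],[[0,0,0],[0,0,0]]]' 200 50
python3 -c "
from h import *
snap('wrist','w2')"
```

```text
time: 7.8
tcp_pos: [0.5331, 0.1337, 0.141]
eef_rot: [3.14, 0.008, -3.142]
contact_force: [0.5, -0.1, -1.0]
opening: 0.0222
gripper_force: 55.3
```

View pics/w2.png

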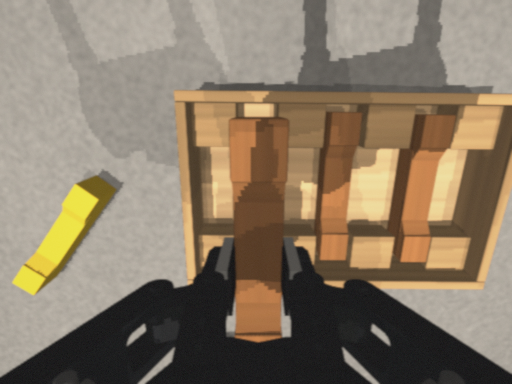

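The rest hangs straight in the grip; the other two remain in the crate. I carry it to in front of the cubby.

```bash
python3 -m inch '[[[3,-30,0],[0,0,0]],[[3,-45,0],[0,0,0]],[[3,-45,0],[0,0,0]],[[3,-45,0],[0,0,0]],[[3,-45,0],[0,0,0]],[[3,-45,0],[0,0,0]],[[3,-45,0],[0,0,0]],[[3,-36,0],[0,0,0]],[[1,-20,0],[0,0,0]],[[0,0,0],[0,0,0]]]'
python3 -m inch '[[[0,0,0],[0,0,0]],[[0,0,0],[0,0,0]]]'
python3 - <<'E'
from h import *
a=snap('scene','s3');b=snap('wrist','w3')
v,u=np.mgrid[:384,:512]
for n,d in (('s',a),('w',b)):
    z=d['z_map'];K=d['camera_matrix']
    P=(np.stack([(u-K[0,2])/K[0,0]*z,(v-K[1,2])/K[1,1]*z,z,np.ones_like(z)],-1)@d['world_from_camera'].T)[...,:3]
    m=(P[...,2]>.045)&(P[...,2]<.058)&(P[...,0]>.57)&(P[...,0]<.75)&(abs(P[...,1]+.223)<.06)
    q=P[m];print(n,len(q))
    if len(q)>20:print(cv2.minAreaRect((q[:,:2]*1000).astype(np.float32)),cv2.boxPoints(cv2.minAreaRect((q[:,:2]*1000).astype(np.float32))).round(1).tolist())
cv2.imwrite('pics/s3c.png',cv2.resize(cv2.imread('pics/s3.png')[180:340,140:290],None,fx=3,fy=3))
cv2.imwrite('pics/m3.png',cv2.resize(np.hstack([cv2.resize(cv2.imread('pics/s3c.png'),(360,384)),cv2.imread('pics/w3.png')]),(800,352)))
E
```

```text
time: 8.85
tcp_pos: [0.5036, -0.2252, 0.1344]
eef_rot: [3.141, -0.003, 3.138]
contact_force: [-0.2, -0.7, -0.2]
opening: 0.0225
gripper_force: 55.3
time: 9.05
tcp_pos: [0.5043, -0.2217, 0.1351]
eef_rot: [3.14, -0.002, -3.141]
contact_force: [0.3, -0.6, -1.8]
opening: 0.0226
gripper_force: 55.3
s 860
((656.5486450195312, -222.72764587402344), (69.84268188476562, 107.78836822509766), 89.25821685791016) [[602.2000122070312, -256.8999938964844], [710.0, -258.29998779296875], [710.9000244140625, -188.5], [603.0999755859375, -187.10000610351562]]
w 426
((619.5543212890625, -220.82351684570312), (35.733280181884766, 60.16599655151367), 0.03608144447207451) [[601.7000122070312, -190.8000030517578], [601.7000122070312, -250.89999389648438], [637.4000244140625, -250.89999389648438], [637.4000244140625, -190.6999969482422]]
```

View pics/m3.png

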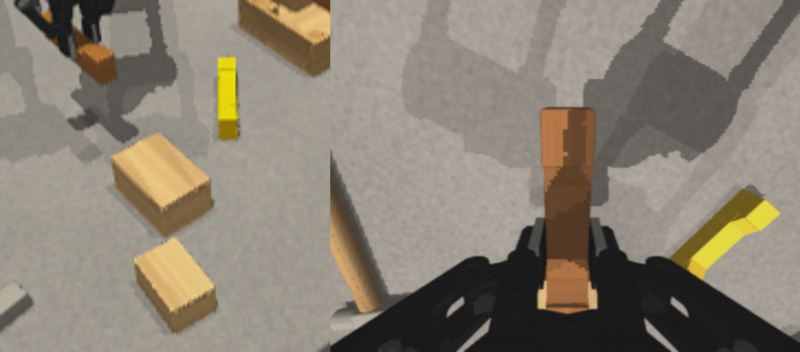

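Wrist view shows the rest gripped square (far end row ~310, near end ~110); the cubby top is at x 0.602–0.710, y −0.2225 with axis ≈ world x. Lower onto the bench.

```bash
python3 -m inch '[[[0,0,40],[0,0,0]],[[0,0,40],[0,0,0]],[[0,0,25],[0,0,0]],[[0,0,12],[0,0,0]],[[0,0,4],[0,0,0]],[[0,0,2],[0,0,0]],[[0,0,1],[0,0,0]],[[0,0,0],[0,0,0]],[[0,0,0],[0,0,0]]]'
python3 -c "
from h import *
d=snap('side','d4')
print(readout.sense()['contact_force'])"
```

```text
time: 10.05
tcp_pos: [0.506, -0.2235, 0.0135]
eef_rot: [-3.141, 0.002, 3.142]
contact_force: [0.8, 0.5, -1.5]
opening: 0.0225
gripper_force: 55.3
[ 0.33909601 -0.8233182  -1.22830937]
```

```bash
python3 -m inch '[[[0,0,1],[0,0,0]],[[0,0,0],[0,0,0]],[[0,0,0],[0,0,0]]]'
python3 -m inch '[[[0,0,1],[0,0,0]],[[0,0,0],[0,0,0]],[[0,0,0],[0,0,0]]]'
python3 -m inch '[[[0,0,1],[0,0,0]],[[0,0,0],[0,0,0]],[[0,0,0],[0,0,0]]]'
```

```text
time: 10.4
tcp_pos: [0.5049, -0.223, 0.0113]
eef_rot: [3.142, -0.0, 3.141]
contact_force: [-0.3, 0.2, -1.9]
opening: 0.0225
gripper_force: 55.3
time: 10.7
tcp_pos: [0.5051, -0.2231, 0.0108]
eef_rot: [-3.141, 0.0, -3.142]
contact_force: [-1.8, -0.5, 4.8]
opening: 0.0227
gripper_force: 56.0
time: 11.0
tcp_pos: [0.5051, -0.2231, 0.0108]
eef_rot: [3.142, -0.0, -3.142]
contact_force: [-5.6, 1.8, 12.5]
opening: 0.0227
gripper_force: 57.0
```

Contact with the bench (12 N). Let go, rise and look.

```bash
python3 -m inch '[[[0,0,0],[0,0,0]],[[0,0,0],[0,0,0]],[[0,0,0],[0,0,0]],[[0,0,0],[0,0,0]],[[0,0,-20],[0,0,0]],[[0,0,-40],[0,0,0]],[[0,0,-50],[0,0,0]],[[0,0,-50],[0,0,0]],[[0,0,0],[0,0,0]],[[0,0,0],[0,0,0]]]' 100 40
python3 - <<'E'
from h import *
b=snap('wrist','w5');v,u=np.mgrid[:384,:512]
d=b;z=d['z_map'];K=d['camera_matrix']
P=(np.stack([(u-K[0,2])/K[0,0]*z,(v-K[1,2])/K[1,1]*z,z,np.ones_like(z)],-1)@d['world_from_camera'].T)[...,:3]
m=(P[...,2]>.015)&(P[...,2]<.04)&(P[...,0]>.4)&(P[...,0]<.6)&(abs(P[...,1]+.223)<.05)
k,l,st,_=cv2.connectedComponentsWithStats(m.astype(np.uint8));i=1+st[1:,4].argmax();q=P[l==i]
t=q[q[:,2]>.032];print(q.min(0),q.max(0),np.percentile(q[:,2],98),cv2.minAreaRect((q[:,:2]*1000).astype(np.float32)))
E
```

```text
time: 12.0
tcp_pos: [0.5063, -0.2236, 0.1713]
eef_rot: [-3.14, 0.004, 3.142]
contact_force: [0.0, 1.1, -0.4]
opening: 0.0517
gripper_force: 0.0
[ 0.43408044 -0.23446166  0.0150034 ] [ 0.56388518 -0.21052753  0.03734461] 0.03652568064803745 ((498.9922790527344, -222.45779418945312), (23.859840393066406, 129.79904174804688), 89.88797760009766)
```

View pics/w5.png

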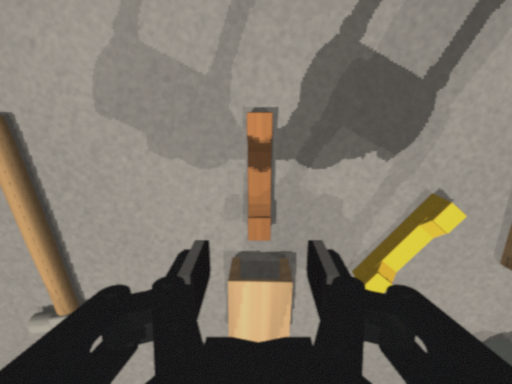

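The rest lies flat and upright at (0.499, −0.2225), aligned with x (pixels 260, 112–240), 38 mm short of the cubby mouth (260,252). Now grip its near end.

```bash
python3 -m inch '[[[29,0,0],[0,0,0]],[[29,0,0],[0,0,0]],[[0,0,45],[0,0,0]],[[0,0,45],[0,0,0]],[[0,0,40],[0,0,0]],[[0,0,18],[0,0,0]],[[0,0,8],[0,0,0]],[[0,0,0],[0,0,0]],[[0,0,0],[0,0,0]]]' 100 40
python3 -m inch '[[[0,0,0],[0,0,0]],[[0,0,0],[0,0,0]],[[0,0,0],[0,0,0]],[[0,0,0],[0,0,0]],[[0,0,0],[0,0,0]],[[0,0,0],[0,0,0]]]' 200 40
```

```text
time: 12.95
tcp_pos: [0.4472, -0.2231, 0.0134]
eef_rot: [-3.142, 0.0, -3.142]
contact_force: [0.1, 0.0, 0.2]
opening: 0.0518
gripper_force: 0.0
time: 13.55
tcp_pos: [0.4483, -0.2237, 0.0148]
eef_rot: [-3.14, 0.003, 3.142]
contact_force: [-0.2, 0.7, 7.2]
opening: 0.023
gripper_force: 40.6
```

```bash
python3 -m inch '[[[0,0,-1],[0,0,0]],[[-10,0,0],[0,0,0]],[[-15,0,0],[0,0,0]],[[-15,0,0],[0,0,0]],[[-10,0,0],[0,0,0]],[[-10,0,0],[0,0,0]],[[0,0,0],[0,0,0]],[[0,0,0],[0,0,0]]]'
```

```text
time: 14.35
tcp_pos: [0.5083, -0.2233, 0.0149]
eef_rot: [-3.141, 0.002, -3.142]
contact_force: [2.4, -0.1, 3.7]
opening: 0.0233
gripper_force: 40.3
```

```bash
python3 -m inch '[[[-10,0,0],[0,0,0]],[[-15,0,0],[0,0,0]],[[-15,0,0],[0,0,0]],[[-10,0,0],[0,0,0]],[[-10,0,0],[0,0,0]],[[0,0,0],[0,0,0]],[[0,0,0],[0,0,0]]]'
python3 -m inch '[[[-3,0,0],[0,0,0]],[[-3,0,0],[0,0,0]],[[-3,0,0],[0,0,0]],[[0,0,0],[0,0,0]],[[0,0,0],[0,0,0]]]'
```

```text
time: 15.05
tcp_pos: [0.5675, -0.2232, 0.0148]
eef_rot: [-3.141, 0.001, -3.142]
contact_force: [-0.1, -0.1, 5.5]
opening: 0.023
gripper_force: 40.7
time: 15.55
tcp_pos: [0.5743, -0.223, 0.0148]
eef_rot: [3.141, -0.003, -3.141]
contact_force: [-6.1, -0.1, 9.5]
opening: 0.0233
gripper_force: 41.3
```

```bash
python3 -m inch '[[[-1.5,0,0],[0,0,0]],[[-1.5,0,0],[0,0,0]],[[0,0,0],[0,0,0]],[[0,0,0],[0,0,0]]]'
python3 -m inch '[[[-1,0,0],[0,0,0]],[[-1,0,0],[0,0,0]],[[0,0,0],[0,0,0]],[[0,0,0],[0,0,0]]]'
```

```text
time: 15.95
tcp_pos: [0.5768, -0.223, 0.0148]
eef_rot: [3.141, -0.004, -3.142]
contact_force: [-7.1, 0.4, 12.0]
opening: 0.0231
gripper_force: 41.4
time: 16.35
tcp_pos: [0.5787, -0.223, 0.0148]
eef_rot: [3.141, -0.004, -3.142]
contact_force: [-8.0, -0.3, 12.3]
opening: 0.0228
gripper_force: 41.4
```

```bash
python3 -m inch '[[[-1.5,0,0],[0,0,0]],[[-1.5,0,0],[0,0,0]],[[0,0,0],[0,0,0]],[[0,0,0],[0,0,0]]]'
python3 -m inch '[[[-1,0,0],[0,0,0]],[[-1,0,0],[0,0,0]],[[0,0,0],[0,0,0]],[[0,0,0],[0,0,0]]]'
```

```text
time: 16.75
tcp_pos: [0.5818, -0.223, 0.0148]
eef_rot: [3.141, -0.004, -3.142]
contact_force: [-7.6, -0.3, 11.8]
opening: 0.0233
gripper_force: 41.4
time: 17.15
tcp_pos: [0.5818, -0.223, 0.0148]
eef_rot: [3.141, -0.008, -3.141]
contact_force: [-13.2, -0.0, 17.2]
opening: 0.023
gripper_force: 42.1
```

Stalled at 0.5818, near the expected 0.580. A bit more push to confirm it's home.

```bash
python3 -m inch '[[[-1.5,0,0],[0,0,0]],[[-1.5,0,0],[0,0,0]],[[0,0,0],[0,0,0]],[[0,0,0],[0,0,0]]]'
python3 -m inch '[[[0,0,0],[0,0,0]],[[0,0,0],[0,0,0]],[[0,0,0],[0,0,0]],[[0,0,0],[0,0,0]],[[0,0,0],[0,0,0]]]' 100 40
python3 -m inch '[[[0,0,-20],[0,0,0]],[[0,0,-40],[0,0,0]],[[30,0,-40],[0,0,0]],[[40,0,-20],[0,0,0]],[[40,0,0],[0,0,0]],[[0,0,0],[0,0,0]],[[0,0,0],[0,0,0]]]'
python3 - <<'E'
from h import *
b=snap('wrist','w6');v,u=np.mgrid[:384,:512]
d=b;z=d['z_map'];K=d['camera_matrix']
P=(np.stack([(u-K[0,2])/K[0,0]*z,(v-K[1,2])/K[1,1]*z,z,np.ones_like(z)],-1)@d['world_from_camera'].T)[...,:3]
for lo,hi in ((.03,.04),(.047,.056)):
    m=(P[...,2]>lo)&(P[...,2]<hi)&(P[...,0]>.53)&(P[...,0]<.64)&(abs(P[...,1]+.223)<.04)
    q=P[m]; print(q.min(0),q.max(0),len(q))
E
```

```text
time: 17.55
tcp_pos: [0.5819, -0.2229, 0.0147]
eef_rot: [3.14, -0.014, -3.141]
contact_force: [-21.9, -0.9, 22.6]
opening: 0.023
gripper_force: 43.0
time: 18.05
tcp_pos: [0.5891, -0.2228, 0.0139]
eef_rot: [3.141, -0.0, -3.141]
contact_force: [-0.6, 1.4, 0.3]
opening: 0.0519
gripper_force: 0.0
time: 18.75
tcp_pos: [0.4785, -0.2229, 0.1344]
eef_rot: [-3.141, 0.001, 3.141]
contact_force: [0.5, 0.6, -0.4]
opening: 0.0515
gripper_force: 0.0
[ 0.5669597  -0.2556073   0.03002158] [ 0.61414221 -0.18761879  0.03998888] 783
[ 0.60145193 -0.25550597  0.04702317] [ 0.61625638 -0.18772707  0.0532626 ] 828
```

View pics/w6.png

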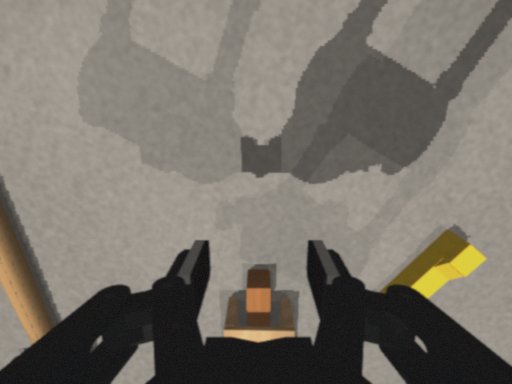

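The rest's end (258,270–310) protrudes from the mouth by 34.5 mm (0.567 to 0.6015), so it is fully home. The gripper is clear.

```bash
python3 -c "
from cell import hand_in
print(hand_in())"
```

```text
the job is handed in; nothing more can be done
None
```

The loose rest was the right-hand one (nearest the cubby, y ≈ 0.133); I lifted it out, laid it flat on the bench, released it, then slid it by its end into the cubby until it stopped against the back with 34.5 mm showing, and handed the job in at about 19 s.

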